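# Thread the primary bar through a current transformer and hold it on the contact

## Task

Take the 30 mm wide copper bar out of the wooden rack and lower it upright, without forcing it, through the window of the blue current transformer clamped on the test station, then press its lower end down on the spring contact underneath to about half of the contact's travel. Finish while still holding the bar pressed there, so that the upper lead can be connected; do not let go. Leave the other two bars, the spare transformer and the multimeter where they are.

Things in the scene. Friction and masses are not known exactly. Their poses are not given: they have to be found in the camera images.
- bar30_mid (a point): Centre of the loose copper bar to be threaded: 10 mm thick (its x), 30 mm wide (its y), 160 mm long (its z, upright), about 0.43 kg, plain flat faces with a dark bolt hole 18 mm from either end (look only). This point lies 80 mm above its lower end. It starts standing upright in one of the three slots of the rack (which slot varies), its lower 45 mm in the slot, 2 mm loose in thickness. Pinch it across its 10 mm thickness near its upper end.
- bar20_mid (a point): Centre of a loose narrower copper bar, 10 x 20 x 160 mm, standing in another slot of the rack; bystander.
- bar40_mid (a point): Centre of a loose silvery aluminium bar, 10 x 40 x 160 mm, standing in another slot of the rack; bystander.
- rack: Fixed wooden block, 60 (x) x 200 (y) x 55 (z) mm, origin at the centre of its underside on the bench. Three equal slots, 12 (x) x 44 (y) mm and 45 mm deep, at y = -60, 0 and +60 mm in a row; their floors lie 10 mm above the bench. The bars stand with their width along the rack's y, their tops 170 mm above the bench.
- station: Fixed test station, origin at the centre of its underside on the bench: aluminium base plate 132 (x) x 200 (y) x 12 mm, four corner pillars, and a brown insulating deck of the same outline whose top is 90 mm above the bench, with a 50 x 56 mm opening in its middle. The current transformer is clamped flat on the deck, its window over the opening. Its position and yaw vary, and rack and station may stand on either side of the bench.
- ct: The blue current transformer under test, clamped flat on the station's deck (fixed to it): case 64 (x) x 76 (y) x 40 (z) mm with a terminal block (34 mm high, 26 mm long) added at its +y end and low feet, held by clips, at -x and +x. Origin at the centre of its underside, on the window's axis. The window passes vertically right through the middle of the case: 12 mm (x) x 32 mm (y), with a 3 mm bevel round its mouth, so the 10 x 30 mm bar has 2 mm clearance in all, either way.
- ct_window (a point): Centre of the window's mouth, in the plane of the transformer's top face, 130 mm above the bench. Axes: x across the window's 12 mm, y along its 32 mm, z up, along the window.
- contact_face (a point): Fixed point, 82 mm straight below the window's mouth and 48 mm above the bench: centre of the upper face of the spring contact when it is not pressed. The contact is a flat copper pad, 36 (x) x 50 (y) mm.
- contact (a joint): How far the spring contact is pressed down, in m: 0 = up, 0.012 = bottomed. It starts to move at about 8 N and takes another 0.6 N per mm (about 12 N at half travel, including the bar's own weight; the bar's weight alone does not move it).
- spare_ct: A loose black current transformer of the same shape lying flat on the bench, 40 mm high, origin at the centre of its underside under its window; bystander.
- multimeter: A loose yellow hand-held multimeter lying on its back, 90 x 185 x 38 mm, origin at the centre of its underside; bystander.
Mind the look-alikes: they are no part of the job. Leave any green look-alike of the part that bears bar30_mid alone.

How it is judged (in metres and radians):
On the way, in this order (a step that is already met when the one before it is completed fails the run):
1. the 30 mm copper bar is lifted clear of the rack, upright (height (world z) of bar30_mid above 0.14 m and angle between bar30_mid's own z axis and vertical below 0.25 rad), for 0.1 s.
2. the bar is through the transformer's window from above (z of bar30_mid in the frame of ct_window below 0.04 m and horizontal distance between bar30_mid and ct_window below 0.006 m and angle between bar30_mid's own z axis and vertical below 0.08 rad), for 0.1 s.
At the end, for the whole second after the job is handed in: The 30 mm copper bar stands upright (within 0.08 rad) through the transformer's window, centre within 6 mm of the window's axis, gripped by the fingers, and holds the spring contact pressed 3 to 9.5 mm of its 12 mm travel, all through the last second (horizontal distance between bar30_mid and ct_window below 0.006 m and z of bar30_mid in the frame of ct_window below 0.02 m and angle between bar30_mid's own z axis and vertical below 0.08 rad and angle between the x axis of bar30_mid and the x axis of ct_window, either way round below 0.2 rad and value of joint contact between 0.003 and 0.0095 m and contact force between the fingers and bar30 above 3 N); the arm keeps its last pose, push and grip.
It fails at once if another bar in the rack was pulled out or pushed over (moved more than 20 mm) (distance of any of bar20_mid, bar40_mid from where it was at the start of the episode above 0.02 m).
It fails at once if the spare transformer or the multimeter was moved more than 20 mm (distance of any of spare_ct, multimeter from where it was at the start of the episode above 0.02 m).
It fails at once if the bar was forced against the transformer (more than 40 N) (contact force between bar30 and ct above 40 N).
It also fails if it takes over 51 s, if anything falls off the work surface, if the arm or the gripper's body presses on something with over 40 N, if the wrist force passes 120 N, or if a joint passes its speed limit or range.

## Robot

A 6-joint arm with a two-finger parallel gripper is mounted at the origin on the work surface. World frame = base frame: x ahead of the robot, y to its left, z up, the work surface at z = 0. Lengths are in mm, angles in rad, forces in N, time in s.
With the tool pointing down it reaches from about 350 to 725 mm from the base axis. Payload 4.3 kg.
Tool frame: the origin (TCP) lies midway between the tips of the shut fingers; the grasp point (between the pads) lies 19 mm behind it; z points along the fingers, x is the direction in which the jaws open and shut, and the axes are right-handed (so a half turn about z gives the same grasp; the last joint's range is limited). The gripper opens to 85 mm and grips with 20 to 120 N. Pads are 22 mm wide; open, the fingers measure 114 mm over their backs; the gripper's body (76 mm by 85 mm) begins 54 mm behind the grasp point. The pads swing forward as they close: fully open they stand 13 mm farther back than shut.
Start: joints at [1.181, 0.377, 0.081, 1.274, 0, 1.46], TCP at [158.801, 552.678, 192.229] pointing down, gripper open.
Joint ranges: [-2.72, 2.72], [-0.84, 1.66], [-1.02, 1.22], [-1.77, 2.12], [-1.37, 1.28], [-3.14, 3.14]. Speed limits (rad/s): [2.57, 2.57, 3.14, 3.14, 3.14, 3.14].

## Interface

Orientations are given as a rotation vector (axis times angle).
In Python, from station import ctrl gives the robot as it stands.
- The arm moves only by the tool move_arm, never from a script. Its argument "series" is a list of rows, each a list of 7 numbers: the shift along the tool's x, y, z in m, then the turn, a rotation vector about the tool's x, y, z in degrees, then the closure in counts, from 0 (fully open) to 255 (shut). A call has 1 to 20 rows; each row is the pose to reach, as a shift and turn from the pose commanded when the call began, along the tool's axes at that moment; what a row does not reach only later rows make up. A row lasts 1/10 s, in which the tool goes at most 50 mm and 8.59 degrees, less where a joint would pass 70% of its speed; a pose out of reach is approached as far as the arm can. A call with a gripper value outside its range is refused whole. The fingers move at their own pace and stop on an object; the grip force is fixed at half the most. Time passes only in rows, so rows that repeat a pose let the fingers close. It gives the time, the measured TCP pose, the force and the opening at its end, in the units of the state.
- ctrl.observe(): the state, without advancing time (a new reading comes with each control period).
- ctrl.snapshot(name): name is "scene" or "top"; returns a dict with "color" (400x640x3 uint8, red, green, blue), "intrinsics" (3x3 intrinsics, pixels), "R" (3x3) and "t" (3): a world point X has camera coordinates R X + t. Camera axes: x right, y down, z forward; pixel columns grow to the right and rows downward; lengths in mm; the calibration is good to about 2 mm. A picture is of the moment at which its call begins. There is no depth.
- ctrl.job_done(): hands the job in, once; it reports no verdict.
The state is a dict: "time": time; "joint_pos": joint angles; "joint_velocities": joint speeds; "joint_efforts": joint torques, N m; "tool_pos": TCP position; "orientation": TCP orientation; "wrist_force": force on the tool from outside, world axes, zero at the start; "wrist_torque": the same for the moment, N m; "grip_width": finger opening in mm.
Only numpy, scipy, OpenCV 4.12 (cv2) and the standard library are available. Lean on these libraries where they do the work, as an engineer would, in place of code of your own. Each camera call takes 0.05 s, during which the arm holds its last target.

## Working session

There is one attempt and no reset: what is moved stays moved. The work goes in short steps, Python scripts to look and compute and a tool call to move; the robot and the scene stay as the last step left them, time stands still between calls to the robot, and variables do not carry over. Pictures are saved under pics/ and viewed, and the job is handed in when it is done.

Besides the shell and the picture viewer there is one more tool, called after "Emit:" by a JSON object that holds its "api" and its "payload", one argument or row to a line. move_arm: Moves the arm, as the interface text tells. Its arguments: {"type":"object","properties":{"series":{"type":"array"}},"required":["series"]}

```bash
ls; mkdir -p pics; cat > h.py <<'E'
import numpy as np,cv2,pickle
from station import ctrl
def snap(n,tag):
    s=ctrl.snapshot(n); s={k:np.array(v) for k,v in s.items()}
    pickle.dump(s,open(f'pics/{tag}.pkl','wb')); cv2.imwrite(f'pics/{tag}.png',s['color'][:,:,::-1]); return s
def ray(s,u,v):
    d=s['R'].T@np.linalg.inv(s['intrinsics'])@np.array([u,v,1.]); c=-s['R'].T@s['t']; return c,d
def onz(s,u,v,z):
    c,d=ray(s,u,v); return c+d*(z-c[2])/d[2]
def proj(s,X):
    p=s['intrinsics']@(s['R']@np.array(X,float)+s['t']); return p[:2]/p[2]
def load(t): return pickle.load(open(f'pics/{t}.pkl','rb'))
def crop(s,tag,u0,u1,v0,v1,f):
    cv2.imwrite(f'pics/{tag}.png',cv2.resize(s['color'][v0:v1,u0:u1,::-1],None,fx=f,fy=f,interpolation=cv2.INTER_CUBIC))
E
python3 - <<'E'
from h import *
for n in('scene','top'):
    s=snap(n,n+'0'); print(n,s['intrinsics'],-s['R'].T@s['t'],s['R'])
print(ctrl.observe())
E
```

```text
pics
scene [[473.07803243   0.         320.80273038]
 [  0.         473.07803243 199.07763796]
 [  0.           0.           1.        ]] [1317.36291701   54.63484129  961.51231254] [[-0.03562809  0.99932354 -0.00911561]
 [ 0.76206294  0.02126603 -0.64715364]
 [-0.64652202 -0.03000352 -0.7623051 ]]
top [[455.56362309   0.         322.65827371]
 [  0.         455.56362309 202.14159503]
 [  0.           0.           1.        ]] [ 481.84809403   28.46298879 1114.9020257 ] [[ 0.00741837 -0.99943698  0.03272132]
 [-0.9954186  -0.01049994 -0.09503451]
 [ 0.09532457 -0.03186641 -0.99493606]]
{'time': 0.1, 'joint_pos': array([1.18071475e+00, 3.78019283e-01, 7.97697118e-02, 1.27441947e+00,
       5.57507107e-06, 1.46051172e+00]), 'joint_velocities': array([-0.0008374 , -0.00244499,  0.00233006, -0.00045516, -0.00170825,
        0.00068234]), 'joint_efforts': array([ 1.18611100e-03, -4.64694178e+01,  2.70581996e+01,  1.19434184e-02,
       -2.17371125e-04,  1.80220826e-05]), 'tool_pos': array([158.52115954, 552.02376868, 191.34163244]), 'orientation': array([ 2.50874195,  1.88940244, -0.00253398]), 'wrist_force': array([ 0.22364324, -0.25882089,  0.25117985]), 'wrist_torque': array([-0.0054088 , -0.04278361, -0.01957749]), 'grip_width': 85.82491006428513}
```

View pics/scene0.png

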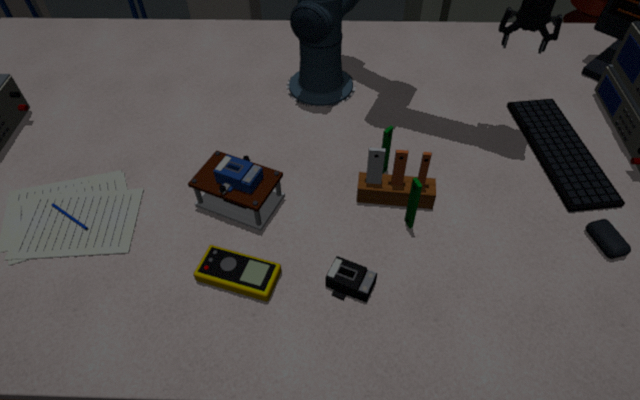

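View pics/top0.png

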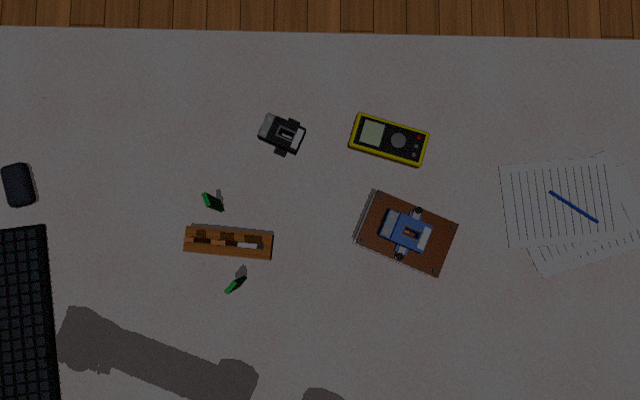

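The scene view shows three bars in the rack: silver 40 mm at (376,167), a wider copper bar at (400,170) and a narrower copper bar at (426,168). Two green look-alikes stand outside the rack at (388,148) and (414,203). The wider copper bar in the middle slot fits the 30 mm description, so I'll enlarge it to confirm.

```bash
python3 - <<'E'
from h import *
for n,t,b in(('scene0','a',(345,445,115,240)),('top0','b',(175,285,185,300)),('top0','c',(345,465,180,285)),('scene0','d',(180,290,140,235))):
    s=load(n); s['color']=np.clip(s['color'].astype(float)*1.8,0,255).astype(np.uint8)
    globals()[t]=cv2.resize(s['color'][b[2]:b[3],b[0]:b[1],::-1],(400,300) if 0 else None,fx=5,fy=5,interpolation=cv2.INTER_CUBIC)
    cv2.imwrite(f'pics/crop_{t}.png',globals()[t][:600])
E
```

```text
(no output)
```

View pics/crop_a.png

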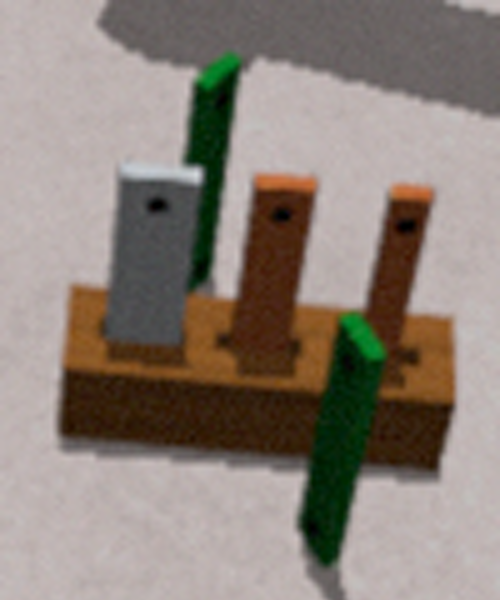

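View pics/crop_b.png

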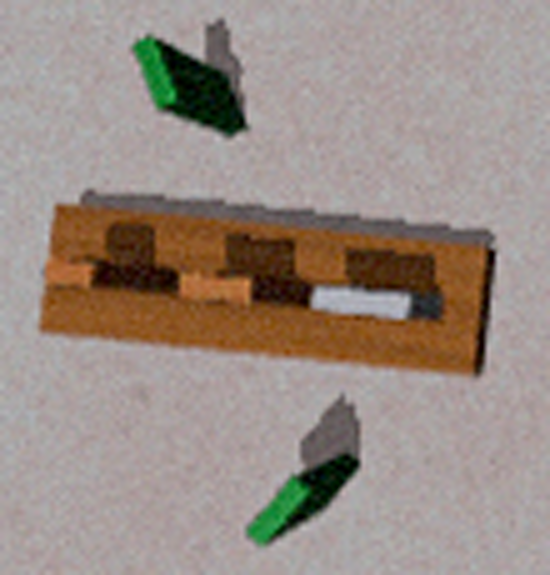

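View pics/crop_c.png

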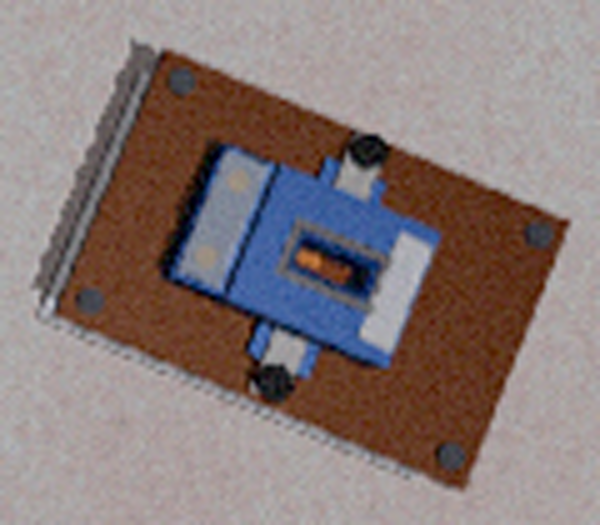

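View pics/crop_d.png

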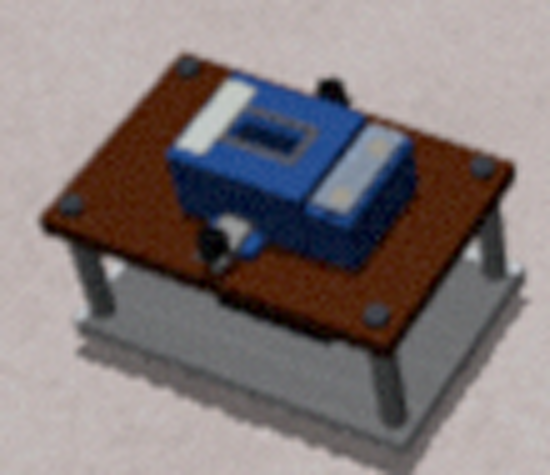

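Confirmed: the crop shows the wider of the two copper bars in the middle slot, with its bolt hole at about (401,158). Green look-alikes stand in front of and behind the rack. Next I'll measure.

```bash
python3 - <<'E'
from h import *
def rect(pts):
    r=cv2.minAreaRect(np.array(pts,np.float32)); return r
def comps(mask,amin):
    n,l,st,c=cv2.connectedComponentsWithStats(mask.astype(np.uint8)); return [(i,st[i],c[i]) for i in range(1,n) if st[i,4]>=amin],l
for n in('top0','scene0'):
    s=load(n); im=s['color']; hsv=cv2.cvtColor(im,cv2.COLOR_RGB2HSV)
    H,S,V=[hsv[:,:,i].astype(int) for i in range(3)]
    # bright orange tops
    m=(H<18)&(S>140)&(V>(130 if n=='scene0' else 95))
    cs,l=comps(m,8)
    for i,st,c in cs:
        if not(180<c[0]<285 or 380<c[0]<440): continue
        ys,xs=np.where(l==i); P=np.array([onz(s,x,y,170)[:2] for x,y in zip(xs,ys)])
        print(n,'orange',st,c,onz(s,*c,170).round(1),rect(P))
    # blue
    m=(H>100)&(H<130)&(S>110)&(V>40)
    cs,l=comps(m,100)
    for i,st,c in cs: print(n,'blue',st,c)
    box=(345,465,180,285) if n=='top0' else(180,290,140,235)
    # deck corners
    m=(H<18)&(S>110); cs,l=comps(m,200)
    for i,st,c in cs:
        cnt,_=cv2.findContours((l==i).astype(np.uint8),cv2.RETR_EXTERNAL,cv2.CHAIN_APPROX_NONE)
        k=max(cnt,key=cv2.contourArea)[:,0]
        print(n,'brown',st,c)
        z=55 if (n=='top0' and c[0]<300) or (n=='scene0' and c[0]>300) else 90
        P=[onz(s,*p,z)[:2] for p in k]; r=rect(P); print('  z',z,r)
E
```

```text
top0 orange [185 238   8   4  18] [188.88888889 239.16666667] [493.3 271.9 170. ] ((492.59228515625, 272.59771728515625), (6.1279520988464355, 14.322400093078613), 0.45644697546958923)
top0 orange [211 240  14   5  37] [217.45945946 241.86486486] [488.2 213.6 170. ] ((488.16400146484375, 213.2551727294922), (26.80876350402832, 6.572975158691406), 86.03007507324219)
top0 blue [550 191  49  32 156] [573.90384615 206.70512821]
top0 blue [379 212  54  43 708] [405.54519774 231.57768362]
top0 brown [    0     0   640    39 20443] [342.73717165  15.84645111]
  z 90 ((1012.0103759765625, -12.7564697265625), (95.59461975097656, 1510.07568359375), 1.480852723121643)
top0 brown [ 356  190  103   88 3125] [408.23904 234.52512]
  z 90 ((511.7806701660156, -195.74888610839844), (199.47830200195312, 130.1018524169922), 67.26344299316406)
top0 brown [ 183  226   91   34 2055] [226.4107056  242.26082725]
  z 55 ((488.2328186035156, 211.69656372070312), (203.42031860351562, 59.23091125488281), 84.6888656616211)
scene0 blue [214 155  48  31 406] [238.38916256 169.9729064 ]
scene0 blue [ 52 204  35  25 106] [ 69.12264151 216.02830189]
scene0 brown [563   0  45  23 672] [586.07886905  10.31696429]
  z 55 ((-412.70977783203125, 981.2583618164062), (122.7704849243164, 239.27243041992188), 62.7838020324707)
scene0 brown [ 357  150   56   56 1626] [387.44464945 185.01660517]
  z 55 ((460.6502380371094, 185.3574676513672), (138.3733367919922, 199.40225219726562), 84.92053985595703)
scene0 brown [ 189  152   93   59 1683] [234.86333928 184.80095068]
  z 90 ((518.6503295898438, -196.50912475585938), (202.30886840820312, 137.54420471191406), 67.50263214111328)
scene0 brown [418 152  18  57 613] [426.36052202 183.74714519]
  z 55 ((470.1649169921875, 291.2986145019531), (43.350120544433594, 199.49545288085938), 84.47815704345703)
```

```bash
python3 - <<'E'
from h import *
s=load('scene0');t=load('top0')
def comp(im,box,f,amin,z,s,lab):
    u0,u1,v0,v1=box; sub=im[v0:v1,u0:u1]; hsv=cv2.cvtColor(sub,cv2.COLOR_RGB2HSV).astype(int)
    m=f(hsv[...,0],hsv[...,1],hsv[...,2]).astype(np.uint8)
    n,l,st,c=cv2.connectedComponentsWithStats(m)
    for i in range(1,n):
        if st[i,4]<amin: continue
        cnt,_=cv2.findContours((l==i).astype(np.uint8),cv2.RETR_EXTERNAL,cv2.CHAIN_APPROX_NONE)
        r=cv2.minAreaRect(cnt[0]); ctr=np.array(r[0])+[u0,v0]
        bx=cv2.boxPoints(r)+[u0,v0]
        W=np.array([onz(s,*p,z)[:2] for p in bx]); 
        print(lab,st[i,4],'centroid',c[i]+[u0,v0],onz(s,*(c[i]+[u0,v0]),z)[:2].round(1),'rectctr',ctr.round(1),W.mean(0).round(1),'sides',np.linalg.norm(W-np.roll(W,1,0),axis=1).round(1),'dir',[round(float(np.degrees(np.arctan2(*(W[(j+1)%4]-W[j])[::-1]))),1) for j in(0,1)])
im=s['color']
print(im[148:160:2,400], im[150,392:410:3])
comp(im,(390,412,140,165),lambda H,S,V:(H<18)&(S>120)&(V>105),8,170,s,'scene bar')
comp(t['color'],(200,235,232,255),lambda H,S,V:(H<18)&(S>120)&(V>95),8,170,t,'top bar')
g=lambda H,S,V:(S<95)&(V>45)&(V<130)
comp(t['color'],(398,424,220,245),g,8,130,t,'top win')
comp(s['color'],(222,246,158,176),g,8,130,s,'scene win')
for n,S_,b in(('t',t,(190,270,185,300)),('s',s,(375,430,120,235))):
    comp(S_['color'],b,lambda H,S,V:(H>50)&(H<75)&(S>120)&(V>70),8,160,S_,'green '+n)
# print raw window neighbourhood
E
```

```text
[[106 101 100]
 [108  66  46]
 [ 88  48  25]
 [ 38  18   8]
 [ 27  11   5]
 [  6   4   6]] [[107 100 101]
 [ 96  86  81]
 [104  65  42]
 [108  68  47]
 [104  77  63]
 [100  75  65]]
scene bar 9 centroid [400.22222222 150.55555556] [488.2 208.5] rectctr [400.  150.5] [488. 208.] sides [3.5 9.6 3.5 9.6] dir [91.5, -4.3]
top bar 37 centroid [217.45945946 241.86486486] [488.2 213.6] rectctr [217.6 241.9] [488.2 213.3] sides [26.8  6.6 26.8  6.6] dir [-2.6, -94.0]
top win 155 centroid [413.98709677 234.58709677] [ 507.5 -202.1] rectctr [412.9 234.1] [ 508.6 -199.7] sides [54.8 34.5 55.  34.5] dir [-18.1, -107.0]
scene win 111 centroid [229.36036036 164.11711712] [ 505.4 -207.6] rectctr [231.6 164.5] [ 506.3 -202. ] sides [56.1 39.5 57.5 38.7] dir [179.0, 71.8]
green t 35 centroid [206.2        199.85714286] [575.6 241.5] rectctr [205.7 198.9] [577.5 242.7] sides [24.7  7.8 24.7  7.8] dir [-70.6, -160.1]
green t 57 centroid [230. 287.] [396.  187.2] rectctr [230. 287.] [396.  187.2] sides [ 8.4 26.4  8.4 26.4] dir [-37.8, -127.7]
green s 8 centroid [388.  128.5] [397.8 185.3] rectctr [388.  128.5] [397.8 185.4] sides [ 2.8 20.7  2.8 20.7] dir [134.3, 21.1]
green s 8 centroid [416.125 180.125] [574.5 239.8] rectctr [416.2 180.3] [574.8 240. ] sides [12.8  4.1 12.8  4.1] dir [141.1, 33.0]
```

```bash
python3 - <<'E'
from h import *
t=load('top0');s=load('scene0')
for S,b,n in((t,(385,440,205,260),'wt'),(s,(210,265,150,190),'ws')):
    a=np.clip(S['color'][b[2]:b[3],b[0]:b[1],::-1].astype(float)*2,0,255).astype(np.uint8)
    cv2.imwrite(f'pics/{n}.png',cv2.resize(a,None,fx=10,fy=10,interpolation=cv2.INTER_CUBIC))
E
```

```text
(no output)
```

View pics/wt.png

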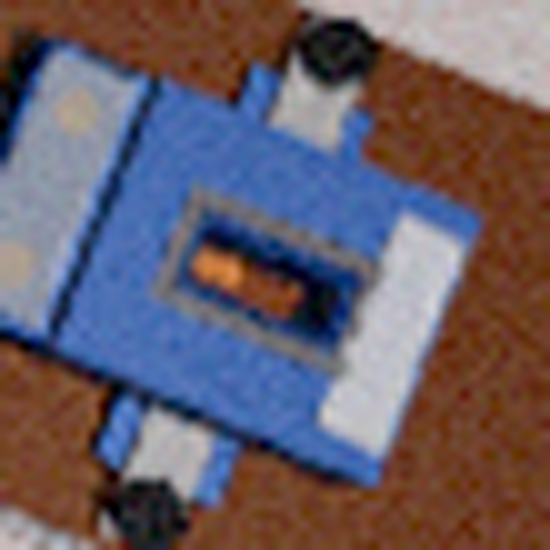

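View pics/ws.png

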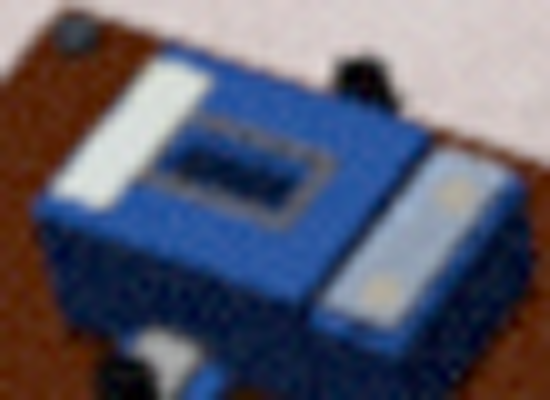

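The crops show the window's grey bevel ring. Its corners average to about (411.6,232.5) in the top view and (233.5,166.6) in the scene view.

```bash
python3 - <<'E'
from h import *
t=load('top0');s=load('scene0')
for S,b,C in((t,(385,205),[(196,186),(385,262),(345,375),(155,293)]),(s,(210,150),[(192,113),(337,157),(287,228),(140,183)]),
  (t,(385,205),[(158,77),(483,213),(378,487),(52,335)]),(s,(210,150),[(165,42),(432,137),(305,303),(35,207)])):
    W=np.array([onz(S,(x+.5)/10-.5+b[0],(y+.5)/10-.5+b[1],130)[:2] for x,y in C])
    e=np.roll(W,-1,0)-W
    print(W.mean(0).round(1),np.linalg.norm(e,axis=1).round(1),np.degrees(np.arctan2(e[:,1],e[:,0])).round(1))
E
```

```text
[ 512.1 -196.9] [44.3 26.2 44.8 25.1] [-111.4  159.7   67.1  -21.5]
[ 513.4 -196.2] [40.8 25.8 40.9 25.9] [  69.6  -19.8 -110.3  160. ]
[ 512.4 -196.4] [76.7 64.1 77.8 61. ] [-112.2  158.2   65.5  -22.8]
[ 513.7 -197.4] [78.3 60.9 76.7 62.2] [  66.2  -22.4 -112.9  159. ]
```

```bash
cat >> h.py <<'E'
from scipy.spatial.transform import Rotation as Ro
def goal(x,y,z,yaw):
    # tool down, tool x at yaw deg
    c,s_=np.cos(np.radians(yaw)),np.sin(np.radians(yaw))
    R=np.array([[c,s_,0],[s_,-c,0],[0,0,-1]])
    o=ctrl.observe(); R0=Ro.from_rotvec(o['orientation']).as_matrix()
    d=R0.T@(np.array([x,y,z])-o['tool_pos'])/1000
    r=Ro.from_matrix(R0.T@R).as_rotvec(degrees=True)
    print('t',round(o['time'],2),'pos',o['tool_pos'].round(2),'yaw',np.degrees(np.arctan2(R0[1,0],R0[0,0])).round(2),'zax',R0[:,2].round(4),'F',o['wrist_force'].round(2),'M',o['wrist_torque'].round(2),'w',round(o['grip_width'],1))
    print('shift',d.round(4),'turn',r.round(2))
E
python3 -c "
from h import *
goal(488.2,213.4,240,-5.3)"
```

```text
t 0.1 pos [158.52 552.02 191.34] yaw 73.97 zax [-7.0e-04 -1.7e-03 -1.0e+00] F [ 0.22 -0.26  0.25] M [-0.01 -0.04 -0.02] w 85.8
shift [-0.2345  0.4104 -0.0483] turn [6.000e-02 1.000e-01 7.927e+01]
```

Emit:
{"api": "move_arm", "payload": {
  "series": [
    [0, 0, -0.048, 0, 0, 8, 100],
    [-0.029, 0.051, -0.048, 0, 0, 16, 100],
    [-0.059, 0.103, -0.048, 0, 0, 24, 100],
    [-0.088, 0.154, -0.048, 0, 0, 32, 100],
    [-0.117, 0.205, -0.048, 0, 0, 40, 100],
    [-0.146, 0.256, -0.048, 0, 0, 48, 100],
    [-0.176, 0.308, -0.048, 0, 0, 56, 100],
    [-0.205, 0.359, -0.048, 0, 0, 64, 100],
    [-0.22, 0.385, -0.048, 0, 0, 72, 100],
    [-0.2345, 0.4104, -0.048, 0, 0, 79.3, 100],
    [-0.2345, 0.4104, -0.048, 0, 0, 79.3, 100],
    [-0.2345, 0.4104, -0.048, 0, 0, 79.3, 100],
    [-0.2345, 0.4104, -0.048, 0, 0, 79.3, 100],
    [-0.2345, 0.4104, -0.048, 0, 0, 79.3, 100]
  ]
}}

```text
time: 1.5
tool_pos: [487.5, 214.8, 240.0]
orientation: [-3.138, 0.144, 0.001]
wrist_force: [-0.6, -0.2, -0.2]
grip_width: 51.9
```

```bash
python3 - <<'E'
from h import *
goal(488.2,213.4,240,-5.3)
s=snap('scene','s1');t=snap('top','t1')
S=np.clip(s['color'][90:230,330:460,::-1].astype(float)*1.8,0,255).astype(np.uint8)
T=np.clip(t['color'][180:300,170:290,::-1].astype(float)*1.8,0,255).astype(np.uint8)
a=np.zeros((560,800,3),np.uint8)
S=cv2.resize(S,None,fx=3,fy=3);T=cv2.resize(T,None,fx=3,fy=3)
a[:S.shape[0],:390]=S;a[:360,400:760]=T;cv2.imwrite('pics/c1.png',a)
E
```

```text
t 1.5 pos [487.47 214.76 240.04] yaw -5.25 zax [-9.e-04  2.e-04 -1.e+00] F [-0.62 -0.17 -0.23] M [-0.03  0.04 -0.01] w 51.9
shift [0.0009 0.0013 0.    ] turn [-0.01  0.05  0.05]
```

View pics/c1.png

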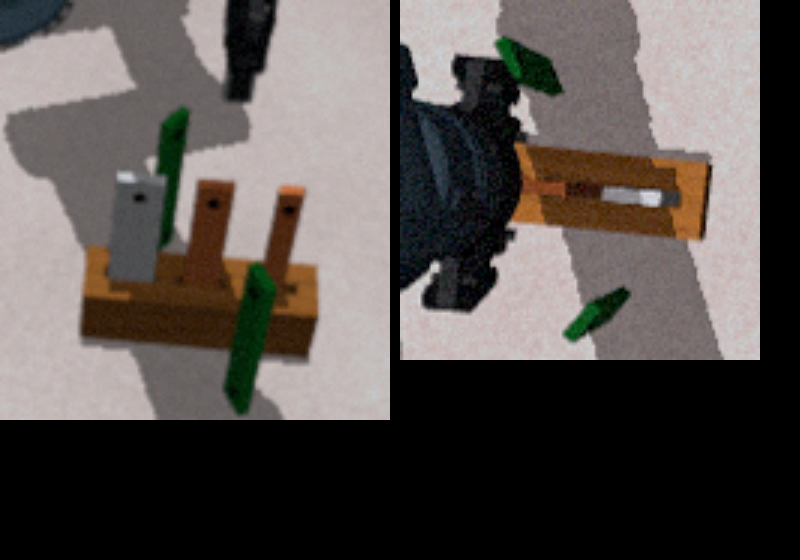

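```bash
python3 - <<'E'
from h import *
print(ctrl.observe()['time'])
for n in('s1','t1'): 
    s=load(n); print(proj(s,[487.5,214.8,240]),proj(s,[488.2,213.4,170]))
E
```

```text
1.6
[406.60778208 128.19787764] [402.27596417 150.60256709]
[209.53096136 241.93469071] [217.54069875 241.87480832]
```

```bash
python3 - <<'E'
from h import *
goal(488.2,213.4,240,-5.3)
s=snap('scene','s2')
a=np.clip(s['color'][60:210,340:470,::-1].astype(float)*2.5,0,255).astype(np.uint8)
cv2.circle(a,tuple(int(round(v)) for v in proj(s,[487.5,214.8,240])-[340,60]),1,(0,0,255),-1)
cv2.imwrite('pics/c2.png',cv2.resize(a,None,fx=4,fy=4))
E
```

```text
t 1.6 pos [487.51 215.02 240.29] yaw -5.21 zax [-2.e-04  3.e-04 -1.e+00] F [ 0.56  0.31 -0.98] M [ 0.01  0.01 -0.02] w 51.7
shift [0.0008 0.0015 0.0003] turn [-0.01  0.02  0.09]
```

View pics/c2.png

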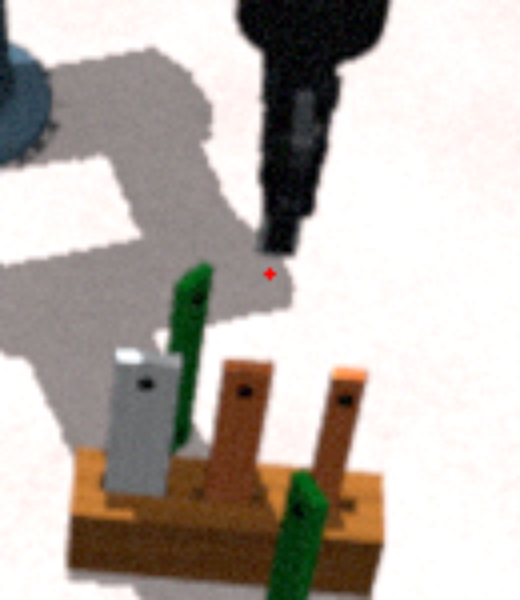

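```bash
python3 - <<'E'
from h import *
s=load('s2'); t=load('t1')
c,s_=np.cos(np.radians(-5.2)),np.sin(np.radians(-5.2))
a=np.clip((s['color'][60:140,380:440,::-1]/255.)**.4*255,0,255).astype(np.uint8)
b=np.clip((t['color'][180:300,150:250,::-1]/255.)**.4*255,0,255).astype(np.uint8)
a=cv2.resize(a,None,fx=6,fy=6);b=cv2.resize(b,None,fx=4,fy=4)
for sx in(-1,1):
  for w in(26,36):
   for y in(-11,11):
    for z in(245,):
      P=np.array([487.5+c*sx*w-s_*y,215+s_*sx*w+c*y,z])
      p=(proj(s,P)-[380,60]+.5)*6; cv2.circle(a,(int(p[0]),int(p[1])),2,(0,0,255) if sx>0 else (0,255,0),-1)
      p=(proj(t,P)-[150,180]+.5)*4; cv2.circle(b,(int(p[0]),int(p[1])),2,(0,0,255) if sx>0 else (0,255,0),-1)
o=np.zeros((480,780,3),np.uint8);o[:480,:360]=a;o[:480,370:770]=b;cv2.imwrite('pics/c3.png',o)
E
```

```text
(no output)
```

View pics/c3.png

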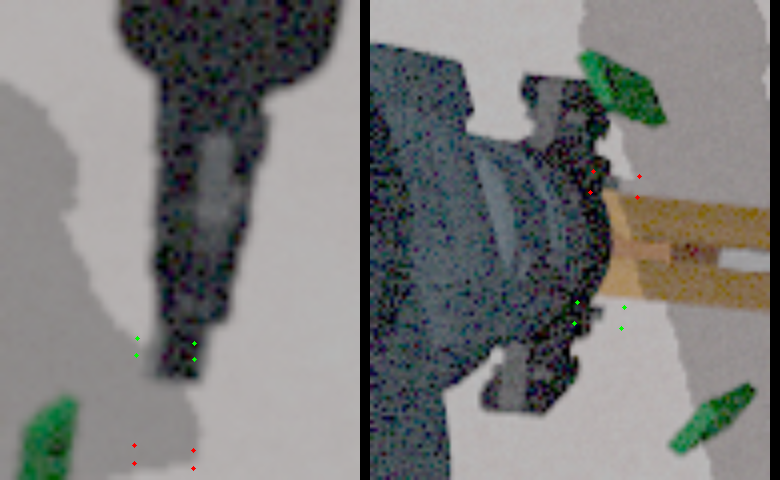

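```bash
python3 - <<'E'
from h import *
s=load('scene0')
c,s_=np.cos(np.radians(74)),np.sin(np.radians(74))
a=np.clip((s['color'][0:80,480:580,::-1]/255.)**.4*255,0,255).astype(np.uint8)
a=cv2.resize(a,None,fx=7,fy=7)
for z,col in((191,(0,0,255)),(204,(0,255,0)),(220,(255,0,0))):
 for sx in(-1,1):
  for w in(43,53):
   for y in(-11,11):
      P=np.array([158.5+c*sx*w-s_*y,552+s_*sx*w+c*y,z])
      p=(proj(s,P)-[480,0]+.5)*7; cv2.circle(a,(int(p[0]),int(p[1])),2,col,-1)
cv2.imwrite('pics/c4.png',a)
E
```

```text
(no output)
```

View pics/c4.png

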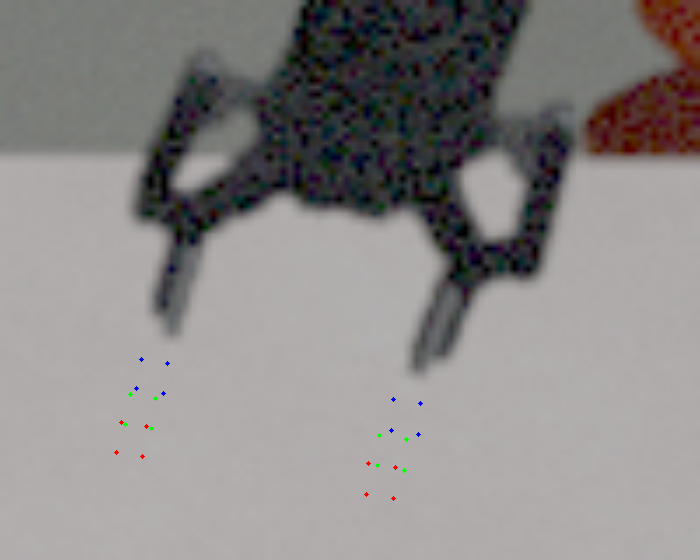

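Overlaying the reported TCP on the images puts the finger tips about 30 mm higher than stated. To check, I'll shut the fingers in free air and triangulate their tip, which should be at the TCP.

Emit:
{"api": "move_arm", "payload": {
  "series": [
    [0.001, 0.0015, 0, 0, 0, 0, 255],
    [0.001, 0.0015, 0, 0, 0, 0, 255],
    [0.001, 0.0015, 0, 0, 0, 0, 255],
    [0.001, 0.0015, 0, 0, 0, 0, 255],
    [0.001, 0.0015, 0, 0, 0, 0, 255],
    [0.001, 0.0015, 0, 0, 0, 0, 255],
    [0.001, 0.0015, 0, 0, 0, 0, 255],
    [0.001, 0.0015, 0, 0, 0, 0, 255],
    [0.001, 0.0015, 0, 0, 0, 0, 255],
    [0.001, 0.0015, 0, 0, 0, 0, 255]
  ]
}}

```text
time: 2.65
tool_pos: [489.3, 212.4, 240.2]
orientation: [-3.138, 0.146, -0.0]
wrist_force: [-0.4, -0.3, -0.4]
grip_width: -0.0
```

```bash
python3 - <<'E'
from h import *
goal(488.2,213.4,240,-5.3)
p0=ctrl.observe()['tool_pos']
s=snap('scene','s3');t=snap('top','t3')
o=np.zeros((480,780,3),np.uint8)
a=cv2.resize(np.clip((s['color'][60:140,380:440,::-1]/255.)**.4*255,0,255).astype(np.uint8),None,fx=6,fy=6)
b=cv2.resize(np.clip((t['color'][180:300,150:250,::-1]/255.)**.4*255,0,255).astype(np.uint8),None,fx=4,fy=4)
for z,col in((0,(0,0,255)),(15,(0,255,0)),(30,(255,0,0))):
  for y in(-11,11):
    P=p0+[0,y,z]
    p=(proj(s,P)-[380,60]+.5)*6; cv2.circle(a,(int(p[0]),int(p[1])),2,col,-1)
    p=(proj(t,P)-[150,180]+.5)*4; cv2.circle(b,(int(p[0]),int(p[1])),2,col,-1)
o[:480,:360]=a;o[:480,370:770]=b;cv2.imwrite('pics/c5.png',o)
E
```

```text
t 2.65 pos [489.34 212.37 240.21] yaw -5.33 zax [ 0.e+00  1.e-04 -1.e+00] F [-0.43 -0.28 -0.43] M [-0.02  0.    0.01] w -0.0
shift [-0.0012 -0.0009  0.0002] turn [-0.01 -0.   -0.03]
```

View pics/c5.png

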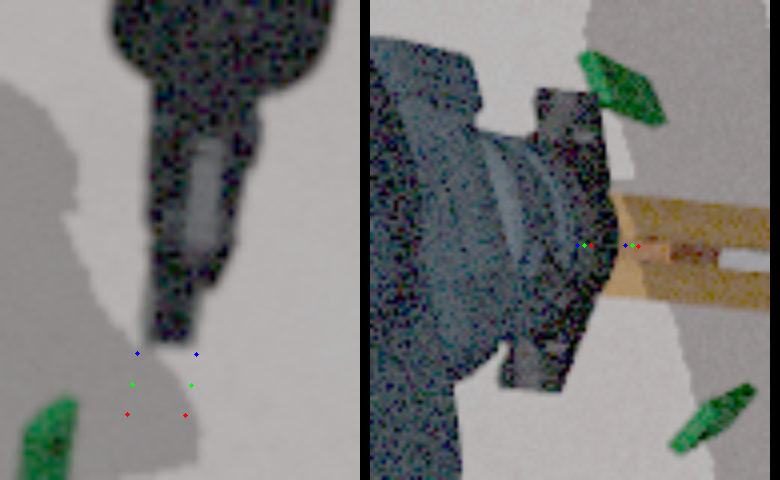

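The shut finger tip appears at pixel (408,117) in the scene view. That is about 35 mm above the reported TCP, while x and y agree. I'll choose a grasp depth that is safe under either reading (reported z about 104) and check for contact on the way down.

Emit:
{"api": "move_arm", "payload": {
  "series": [
    [-0.001, -0.001, 0, 0, 0, 0, 100],
    [-0.001, -0.001, 0, 0, 0, 0, 100],
    [-0.001, -0.001, 0, 0, 0, 0, 100],
    [-0.001, -0.001, 0, 0, 0, 0, 100],
    [-0.001, -0.001, 0, 0, 0, 0, 100],
    [-0.001, -0.001, 0, 0, 0, 0, 100],
    [-0.001, -0.001, 0.02, 0, 0, 0, 100],
    [-0.001, -0.001, 0.04, 0, 0, 0, 100],
    [-0.001, -0.001, 0.06, 0, 0, 0, 100],
    [-0.001, -0.001, 0.08, 0, 0, 0, 100],
    [-0.001, -0.001, 0.09, 0, 0, 0, 100],
    [-0.001, -0.001, 0.09, 0, 0, 0, 100],
    [-0.001, -0.001, 0.09, 0, 0, 0, 100]
  ]
}}

```text
time: 4.05
tool_pos: [488.8, 213.5, 150.8]
orientation: [-3.138, 0.146, -0.001]
wrist_force: [0.2, -0.5, 0.3]
grip_width: 51.8
```

```bash
python3 - <<'E'
from h import *
goal(488.2,213.4,104,-5.3)
s=snap('scene','s4');t=snap('top','t4')
o=np.zeros((480,780,3),np.uint8)
a=cv2.resize(np.clip((s['color'][90:210,350:440,::-1]/255.)**.5*255,0,255).astype(np.uint8),None,fx=4,fy=4)
b=cv2.resize(np.clip((t['color'][180:300,150:250,::-1]/255.)**.5*255,0,255).astype(np.uint8),None,fx=4,fy=4)
o[:480,:360]=a;o[:480,370:770]=b;cv2.imwrite('pics/c6.png',o)
E
```

```text
t 4.05 pos [488.75 213.54 150.82] yaw -5.33 zax [ 6.e-04  3.e-04 -1.e+00] F [ 0.19 -0.46  0.35] M [0.02 0.02 0.  ] w 51.8
shift [-0.0006  0.0002  0.0468] turn [-0.02 -0.03 -0.03]
```

View pics/c6.png

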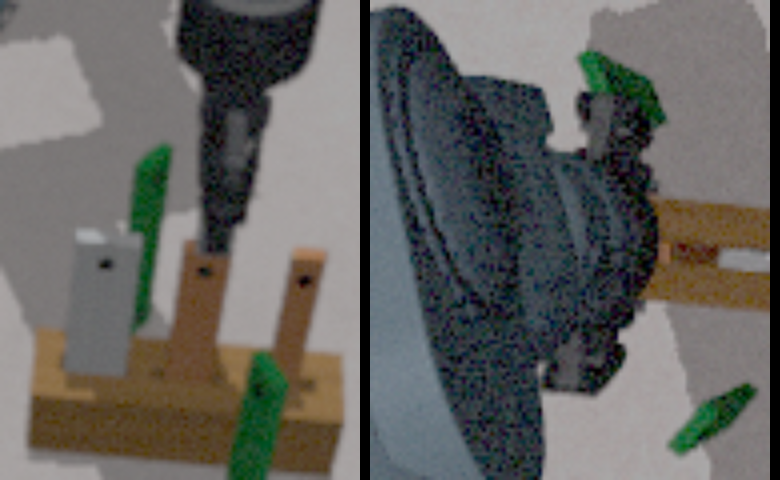

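Emit:
{"api": "move_arm", "payload": {
  "series": [
    [-0.0005, 0, 0.01, 0, 0, 0, 100],
    [-0.0005, 0, 0.02, 0, 0, 0, 100],
    [-0.0005, 0, 0.03, 0, 0, 0, 100],
    [-0.0005, 0, 0.04, 0, 0, 0, 100],
    [-0.0005, 0, 0.047, 0, 0, 0, 100],
    [-0.0005, 0, 0.047, 0, 0, 0, 100],
    [-0.0005, 0, 0.047, 0, 0, 0, 100]
  ]
}}

```text
time: 4.85
tool_pos: [487.8, 213.5, 103.0]
orientation: [3.138, -0.146, -0.001]
wrist_force: [0.2, 0.4, 0.5]
grip_width: 51.9
```

```bash
python3 - <<'E'
from h import *
goal(488.2,213.4,104,-5.3)
s=snap('scene','s5')
a=cv2.resize(np.clip((s['color'][90:210,350:440,::-1]/255.)**.5*255,0,255).astype(np.uint8),None,fx=5,fy=5)
p=(proj(s,[515,212.2,139])-[350,90]+.5)*5; cv2.circle(a,(int(p[0]),int(p[1])),2,(0,0,255),-1)
cv2.imwrite('pics/c7.png',a)
E
```

```text
t 4.85 pos [487.77 213.49 103.01] yaw -5.33 zax [-5.e-04 -0.e+00 -1.e+00] F [0.17 0.4  0.46] M [ 0.01  0.01 -0.  ] w 51.9
shift [ 0.0004  0.0001 -0.001 ] turn [ 0.    0.03 -0.03]
```

View pics/c7.png

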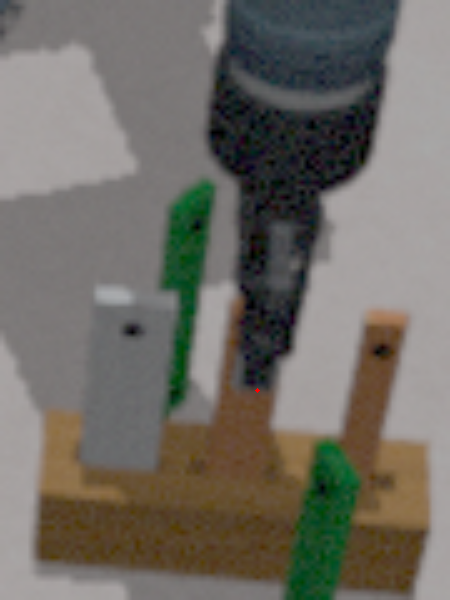

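The near finger tip is at about (400,168), in front of the middle bar and clear of its neighbours. Closing the fingers now.

Emit:
{"api": "move_arm", "payload": {
  "series": [
    [0, 0, 0, 0, 0, 0, 255],
    [0, 0, 0, 0, 0, 0, 255],
    [0, 0, 0, 0, 0, 0, 255],
    [0, 0, 0, 0, 0, 0, 255],
    [0, 0, 0, 0, 0, 0, 255],
    [0, 0, 0, 0, 0, 0, 255],
    [0, 0, 0, 0, 0, 0, 255],
    [0, 0, 0, 0, 0, 0, 255],
    [0, 0, 0, 0, 0, 0, 255],
    [0, 0, 0, 0, 0, 0, 255]
  ]
}}

```text
time: 5.9
tool_pos: [488.0, 213.7, 103.7]
orientation: [-3.138, 0.146, -0.001]
wrist_force: [-0.8, 1.3, 4.9]
grip_width: 9.1
```

```bash
python3 -c "
from h import *
goal(488.2,213.4,143,-5.3)"
```

```text
t 5.9 pos [488.04 213.67 103.71] yaw -5.33 zax [ 5.e-04  5.e-04 -1.e+00] F [-0.84  1.35  4.85] M [0.01 0.59 0.07] w 9.1
shift [ 0.0002  0.0002 -0.0393] turn [-0.03 -0.02 -0.03]
```

Emit:
{"api": "move_arm", "payload": {
  "series": [
    [0, 0, -0.01, 0, 0, 0, 255],
    [0, 0, -0.02, 0, 0, 0, 255],
    [0, 0, -0.03, 0, 0, 0, 255],
    [0, 0, -0.04, 0, 0, 0, 255],
    [0, 0, -0.055, 0, 0, 0, 255],
    [0, 0, -0.075, 0, 0, 0, 255],
    [0, 0, -0.1, 0, 0, 0, 255],
    [0, 0, -0.125, 0, 0, 0, 255],
    [0, 0, -0.145, 0, 0, 0, 255],
    [0, 0, -0.155, 0, 0, 0, 255],
    [0, 0, -0.155, 0, 0, 0, 255],
    [0, 0, -0.155, 0, 0, 0, 255],
    [0, 0, -0.155, 0, 0, 0, 255]
  ]
}}

```text
time: 7.2
tool_pos: [487.1, 213.2, 256.8]
orientation: [3.137, -0.146, -0.004]
wrist_force: [-0.3, 0.3, -4.1]
grip_width: 9.0
```

```bash
python3 - <<'E'
from h import *
goal(512.5,-196.5,258,-22.5)
s=snap('scene','s6')
a=cv2.resize(np.clip((s['color'][60:210,350:440,::-1]/255.)**.5*255,0,255).astype(np.uint8),None,fx=4,fy=4)
cv2.imwrite('pics/c8.png',a)
E
```

```text
t 7.2 pos [487.15 213.22 256.82] yaw -5.34 zax [-2.4e-03 -7.0e-04 -1.0e+00] F [-0.28  0.33 -4.12] M [-0.03  0.09  0.08] w 9.0
shift [ 0.0633  0.4056 -0.001 ] turn [ 0.07  0.13 17.16]
```

View pics/c8.png

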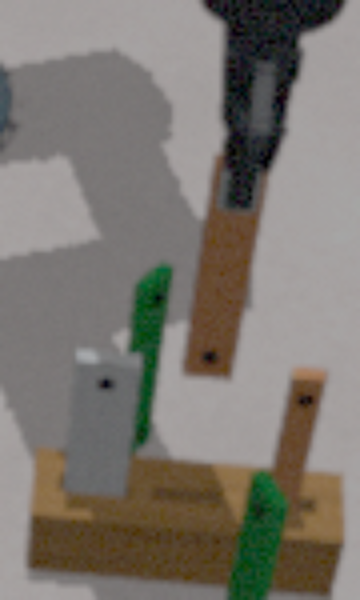

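Emit:
{"api": "move_arm", "payload": {
  "series": [
    [0, 0, -0.02, 0, 0, 0, 255],
    [0, 0, -0.035, 0, 0, 0, 255],
    [0.003, 0.02, -0.035, 0, 0, 1, 255],
    [0.008, 0.05, -0.035, 0, 0, 2, 255],
    [0.014, 0.09, -0.035, 0, 0, 4, 255],
    [0.02, 0.13, -0.035, 0, 0, 6, 255],
    [0.027, 0.17, -0.035, 0, 0, 8, 255],
    [0.033, 0.21, -0.035, 0, 0, 10, 255],
    [0.039, 0.25, -0.035, 0, 0, 12, 255],
    [0.045, 0.29, -0.035, 0, 0, 14, 255],
    [0.052, 0.33, -0.035, 0, 0, 15, 255],
    [0.057, 0.365, -0.035, 0, 0, 16, 255],
    [0.061, 0.39, -0.035, 0, 0, 17, 255],
    [0.0633, 0.4056, -0.035, 0, 0, 17.16, 255],
    [0.0633, 0.4056, -0.035, 0, 0, 17.16, 255],
    [0.0633, 0.4056, -0.035, 0, 0, 17.16, 255],
    [0.0633, 0.4056, -0.035, 0, 0, 17.16, 255]
  ]
}}

```text
time: 8.95
tool_pos: [513.2, -195.0, 293.1]
orientation: [-3.081, 0.61, 0.001]
wrist_force: [0.1, 0.4, -4.1]
grip_width: 9.0
```

```bash
python3 - <<'E'
from h import *
goal(512.5,-196.5,280,-22.5)
s=snap('scene','s7');t=snap('top','t7')
a=cv2.resize(np.clip((s['color'][60:200,180:280,::-1]/255.)**.5*255,0,255).astype(np.uint8),None,fx=4,fy=4)
b=cv2.resize(np.clip((t['color'][180:290,360:460,::-1]/255.)**.5*255,0,255).astype(np.uint8),None,fx=4,fy=4)
o=np.zeros((560,810,3),np.uint8);o[:560,:400]=a;o[:440,410:810]=b;cv2.imwrite('pics/c9.png',o)
E
```

```text
t 8.95 pos [ 513.19 -194.95  293.13] yaw -22.4 zax [-3.e-04  9.e-04 -1.e+00] F [ 0.11  0.44 -4.14] M [ 0.02  0.   -0.05] w 9.0
shift [-0.      0.0017  0.0131] turn [-0.04  0.03  0.1 ]
```

View pics/c9.png

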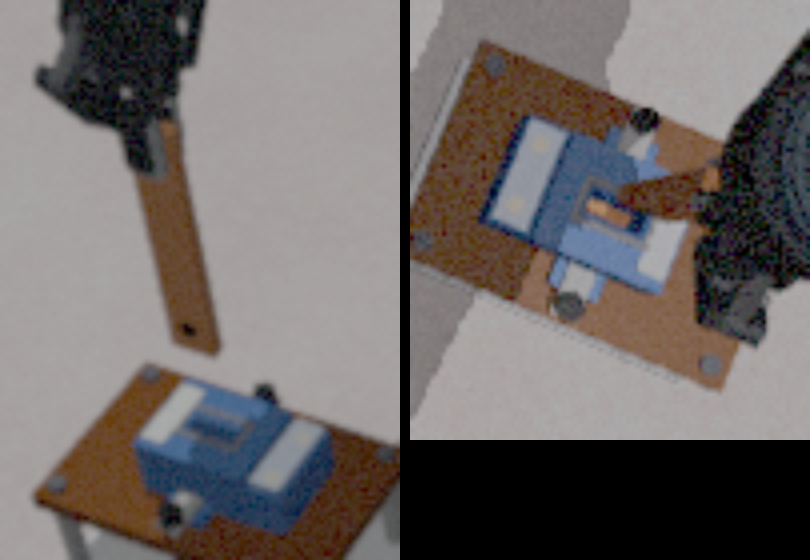

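```bash
python3 - <<'E'
from h import *
s=load('s7');t=load('t7')
a=cv2.resize(np.clip((s['color'][125:152,212:242,::-1]/255.)**.5*255,0,255).astype(np.uint8),None,fx=16,fy=16,interpolation=cv2.INTER_CUBIC)
b=cv2.resize(np.clip((t['color'][215:240,405:440,::-1]/255.)**.5*255,0,255).astype(np.uint8),None,fx=16,fy=16,interpolation=cv2.INTER_CUBIC)
cv2.imwrite('pics/ca.png',a);cv2.imwrite('pics/cb.png',b)
# predicted bottom corners
p0=np.array([513.2,-195.0,199.4]);c,q=np.cos(np.radians(-22.4)),np.sin(np.radians(-22.4))
for x in(-5,5):
  for y in(-15,15):
    P=p0+[c*x-q*y,q*x+c*y,0]; print(x,y,((proj(s,P)-[212,125]+.5)*16).round(),((proj(t,P)-[405,215]+.5)*16).round())
E
```

```text
-5 -15 [219. 290.] [318. 345.]
-5 15 [394. 347.] [ 99. 253.]
5 -15 [183. 333.] [347. 272.]
5 15 [359. 391.] [128. 180.]
```

View pics/ca.png

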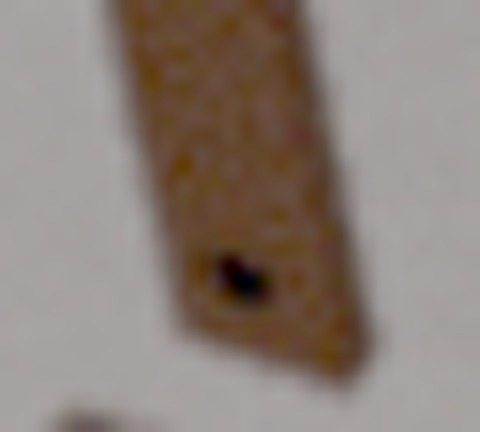

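View pics/cb.png

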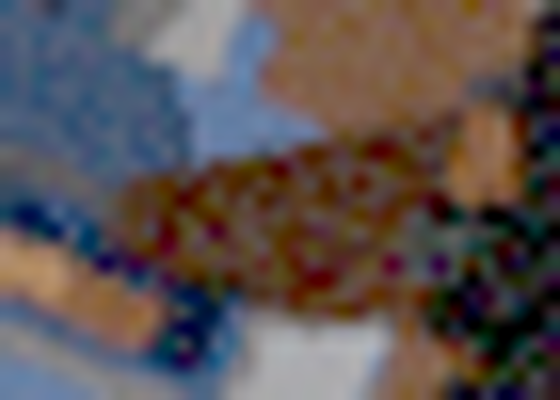

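Emit:
{"api": "move_arm", "payload": {
  "series": [
    [0, 0.0012, 0.01, 0, 0, 0.1, 255],
    [0, 0.0012, 0.025, 0, 0, 0.1, 255],
    [0, 0.0012, 0.04, 0, 0, 0.1, 255],
    [0, 0.0012, 0.055, 0, 0, 0.1, 255],
    [0, 0.0012, 0.063, 0, 0, 0.1, 255],
    [0, 0.0012, 0.063, 0, 0, 0.1, 255],
    [0, 0.0012, 0.063, 0, 0, 0.1, 255],
    [0, 0.0012, 0.063, 0, 0, 0.1, 255]
  ]
}}

```text
time: 9.85
tool_pos: [513.4, -197.5, 231.0]
orientation: [3.08, -0.615, 0.002]
wrist_force: [0.4, -0.1, -4.2]
grip_width: 9.2
```

```bash
python3 - <<'E'
from h import *
goal(512.5,-196,225,-22.5)
p0=ctrl.observe()['tool_pos']
s=snap('scene','s8');t=snap('top','t8')
a=cv2.resize(np.clip((s['color'][145:180,215:255,::-1]/255.)**.5*255,0,255).astype(np.uint8),None,fx=10,fy=10,interpolation=cv2.INTER_CUBIC)
b=cv2.resize(np.clip((t['color'][210:250,395:435,::-1]/255.)**.5*255,0,255).astype(np.uint8),None,fx=10,fy=10,interpolation=cv2.INTER_CUBIC)
o=np.zeros((400,800,3),np.uint8);o[:350,:400]=a;o[:400,400:]=b;cv2.imwrite('pics/cc.png',o)
zb=10+p0[2]-103.7;print('bottom',zb)
p0[2]=zb;c,q=np.cos(np.radians(-22.4)),np.sin(np.radians(-22.4))
for x in(-5,5):
  for y in(-15,15):
    P=p0+[c*x-q*y,q*x+c*y,0]; print(x,y,((proj(s,P)-[215,145]+.5)*10).round(),((proj(t,P)-[395,210]+.5)*10).round()+[400,0])
for x in(-9,9):
  for y in(-19,19):
    P=np.array([512.5,-196.5,130])+[c*x-q*y,q*x+c*y,0]; print('win',x,y,((proj(s,P)-[215,145]+.5)*10).round(),((proj(t,P)-[395,210]+.5)*10).round()+[400,0])
E
```

```text
t 9.85 pos [ 513.35 -197.53  231.05] yaw -22.58 zax [ 1.5e-03 -7.0e-04 -1.0e+00] F [ 0.37 -0.1  -4.24] M [ 0.01 -0.01 -0.01] w 9.2
shift [-0.0014 -0.0011  0.006 ] turn [ 0.   -0.09 -0.08]
bottom 137.34993158133625
-5 -15 [138. 168.] [637. 271.]
-5 15 [243. 203.] [509. 217.]
5 -15 [116. 195.] [654. 228.]
5 15 [222. 230.] [526. 174.]
win -9 -19 [142. 172.] [634. 300.]
win -9 19 [274. 216.] [473. 232.]
win 9 -19 [103. 219.] [665. 223.]
win 9 19 [237. 265.] [504. 155.]
```

View pics/cc.png

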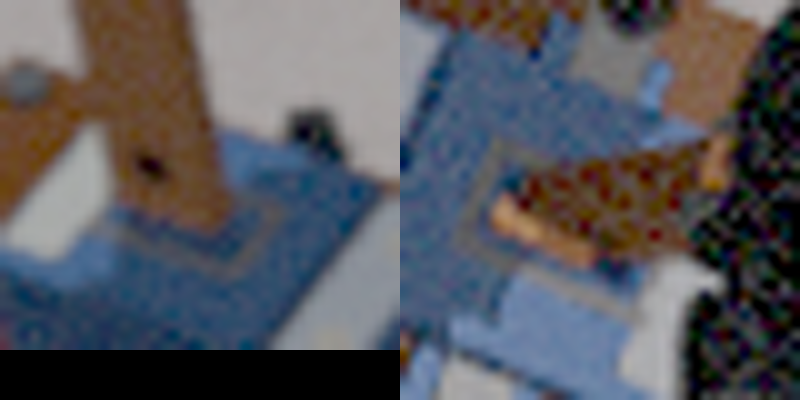

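```bash
python3 - <<'E'
from h import *
P=[]
for i in range(6):
    s=ctrl.snapshot('scene'); P.append(np.array(s['color'],float)); 
    o=ctrl.observe(); print(o['tool_pos'].round(2),o['wrist_force'].round(2))
T=np.mean([np.array(ctrl.snapshot('top')['color'],float) for i in range(6)],0)
S=np.mean(P,0); np.save('pics/S8.npy',S);np.save('pics/T8.npy',T)
f=lambda A,b:cv2.resize(np.clip((A[b[2]:b[3],b[0]:b[1],::-1]/150)**.5*255,0,255).astype(np.uint8),None,fx=20,fy=20,interpolation=cv2.INTER_CUBIC)
cv2.imwrite('pics/cd.png',f(S,(222,252,155,180)));cv2.imwrite('pics/ce.png',f(T,(400,432,215,245)))
E
```

```text
[ 513.31 -197.58  230.93] [ 0.9  -0.44 -3.71]
[ 513.22 -197.54  230.77] [ 0.63 -0.54 -3.76]
[ 513.1  -197.5   230.62] [ 1.47 -0.6  -4.24]
[ 513.   -197.47  230.48] [-0.2   0.49 -3.97]
[ 512.94 -197.43  230.39] [-0.49  0.18 -4.33]
[ 512.89 -197.38  230.32] [-0.19 -0.27 -4.88]
```

View pics/cd.png

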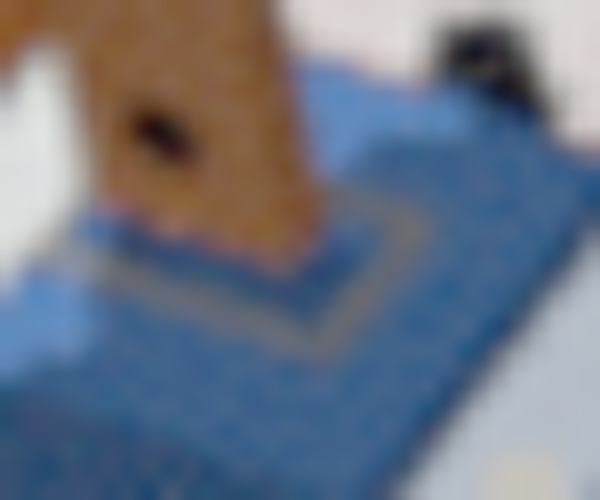

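View pics/ce.png

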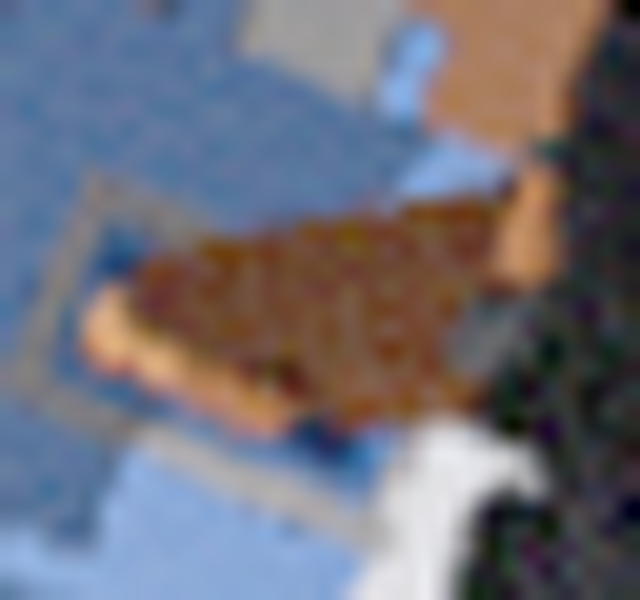

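```bash
python3 - <<'E'
from h import *
s=load('s8');t=load('t8')
px=lambda p,o:((p[0]+.5)/20-.5+o[0],(p[1]+.5)/20-.5+o[1])
ax=np.array([np.cos(np.radians(-22.5)),np.sin(np.radians(-22.5))]);ay=np.array([-ax[1],ax[0]])
def show(n,S,o,p,z):
    W=onz(S,*px(p,o),z)[:2]; d=W-[512.5,-196.5]; print(n,W.round(1),'in win axes',round(d@ax,1),round(d@ay,1)); return W
so=(222,155);to=(400,215)
for n,p in(('FL',(100,208)),('FR',(285,278)),('BR',(322,240))): show('bar '+n,s,so,p,136.7)
for n,p in(('FR',(325,362)),('BR',(435,228)),('FL',(60,250))): show('ring s '+n,s,so,p,130)
for n,p in(('BL',(15,385)),('TL',(95,175)),('BR',(380,540)),('ctr',(237,357))): show('ring t '+n,t,to,p,130)
for n,p in(('backleft',(130,265)),('leftfront/contact',(80,345))): show('bar t '+n,t,to,p,136.7)
print(ctrl.observe()['tool_pos'])
E
```

```text
bar FL [ 514.9 -211.9] in win axes 8.1 -13.4
bar FR [ 526.1 -187.5] in win axes 9.1 13.5
bar BR [ 519.6 -184. ] in win axes 1.8 14.3
ring s FR [ 533.6 -182.5] in win axes 14.2 21.1
ring s BR [ 510.7 -172.3] in win axes -10.9 21.7
ring s FL [ 515.7 -217.8] in win axes 11.1 -18.5
ring t BL [ 509.  -172.2] in win axes -12.5 21.2
ring t TL [ 531.9 -181.1] in win axes 12.0 21.6
ring t BR [ 492.6 -211.9] in win axes -12.5 -21.8
ring t ctr [ 512.2 -196.5] in win axes -0.2 -0.1
bar t backleft [ 521.9 -183.4] in win axes 3.6 15.7
bar t leftfront/contact [ 513.2 -177.9] in win axes -6.5 17.5
[ 512.80299701 -197.33965643  230.13346479]
```

The averaged crops show the bar's bottom over the ring. The window centre is confirmed at (512.3,-196.5). The bar sits about 2 mm to the window's +x side and is centred in y. I'll shift it by -2 mm, let it settle and re-check.

Emit:
{"api": "move_arm", "payload": {
  "series": [
    [-0.002, 0, 0, 0, 0, 0, 255],
    [-0.002, 0, 0, 0, 0, 0, 255],
    [-0.002, 0, 0, 0, 0, 0, 255],
    [-0.002, 0, 0, 0, 0, 0, 255],
    [-0.002, 0, 0, 0, 0, 0, 255],
    [-0.002, 0, 0, 0, 0, 0, 255],
    [-0.002, 0, 0, 0, 0, 0, 255],
    [-0.002, 0, 0, 0, 0, 0, 255]
  ]
}}

```text
time: 11.35
tool_pos: [511.0, -196.6, 230.2]
orientation: [-3.081, 0.615, -0.0]
wrist_force: [1.0, -0.5, -3.6]
grip_width: 9.0
```

```bash
cat > look.py <<'E'
from h import *
import sys
goal(512.5,-196.5,225,-22.5)
tag=sys.argv[1]
S=np.mean([np.array(ctrl.snapshot('scene')['color'],float) for i in range(6)],0)
T=np.mean([np.array(ctrl.snapshot('top')['color'],float) for i in range(6)],0)
goal(512.5,-196.5,225,-22.5)
f=lambda A,b:cv2.resize(np.clip((A[b[2]:b[3],b[0]:b[1],::-1]/150)**.5*255,0,255).astype(np.uint8),None,fx=12.5,fy=12.5,interpolation=cv2.INTER_CUBIC)
a=f(S,(222,252,150,180));b=f(T,(400,432,215,245))
o=np.zeros((375,780,3),np.uint8);o[:,:375]=a[:375,:375];o[:375,380:780]=b[:375,:400]
cv2.imwrite(f'pics/{tag}.png',o)
E
python3 look.py l1
```

```text
t 11.35 pos [ 510.98 -196.58  230.16] yaw -22.59 zax [ 0.e+00  1.e-04 -1.e+00] F [ 0.95 -0.46 -3.61] M [-0.01  0.04  0.02] w 9.0
shift [ 0.0014 -0.0007  0.0052] turn [-0.01 -0.   -0.09]
t 11.95 pos [ 510.99 -196.56  230.19] yaw -22.59 zax [ 1.e-04  1.e-04 -1.e+00] F [-0.8   0.23 -4.47] M [-0.01 -0.01 -0.01] w 9.0
shift [ 0.0014 -0.0006  0.0052] turn [-0.01 -0.   -0.09]
```

View pics/l1.png

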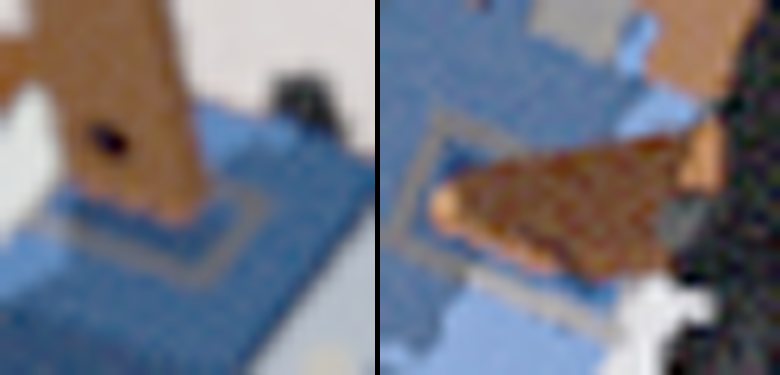

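```bash
python3 - <<'E'
from h import *
s=load('s8');t=load('t8')
px=lambda p,o:((p[0]+.5)/12.5-.5+o[0],(p[1]+.5)/12.5-.5+o[1])
ax=np.array([np.cos(np.radians(-22.5)),np.sin(np.radians(-22.5))]);ay=np.array([-ax[1],ax[0]])
def show(n,S,o,p,z):
    W=onz(S,*px(p,o),z)[:2]; d=W-[512.5,-196.5]; print(n,'win axes',round(d@ax,1),round(d@ay,1))
so=(222,150);to=(400,215)
for n,p in(('FL',(68,185)),('FR',(192,222)),('BR',(210,188))): show('bar '+n,s,so,p,136.5)
for n,p in(('FR',(202,290)),('BR',(272,203))): show('ring '+n,s,so,p,130)
for n,p in(('+x',(445-380,165)),('-x',(448-380,205)),('-x right',(555-380,265))): show('bar t '+n,t,to,p,136.5)
for n,p in(('TL',(440-380,105)),('BL',(390-380,243)),('BR',(615-380,340))): show('ring t '+n,t,to,p,130)
E
```

```text
bar FL win axes 5.8 -13.5
bar FR win axes 4.6 13.9
bar BR win axes -4.8 12.3
ring FR win axes 14.6 21.1
ring BR win axes -11.4 21.5
bar t +x win axes 2.6 18.2
bar t -x win axes -3.6 15.2
bar t -x right win axes -5.9 -5.8
ring t TL win axes 12.8 21.8
ring t BL win axes -12.9 20.9
ring t BR win axes -13.1 -21.6
```

The bar is now centred over the window within about 1 mm in both views. Lowering in small steps and watching the force.

Emit:
{"api": "move_arm", "payload": {
  "series": [
    [0.0005, 0, 0.002, 0, 0, 0, 255],
    [0.0005, 0, 0.004, 0, 0, 0, 255],
    [0.0005, 0, 0.006, 0, 0, 0, 255],
    [0.0005, 0, 0.008, 0, 0, 0, 255],
    [0.0005, 0, 0.009, 0, 0, 0, 255],
    [0.0005, 0, 0.009, 0, 0, 0, 255],
    [0.0005, 0, 0.009, 0, 0, 0, 255]
  ]
}}

```text
time: 12.65
tool_pos: [511.4, -196.7, 221.2]
orientation: [-3.081, 0.615, 0.0]
wrist_force: [-0.3, -0.0, -4.2]
grip_width: 9.1
```

```bash
python3 look.py l2
```

```text
t 12.65 pos [ 511.42 -196.73  221.18] yaw -22.59 zax [ 0.e+00  1.e-04 -1.e+00] F [-0.26 -0.03 -4.22] M [0.04 0.03 0.05] w 9.1
shift [ 0.0009 -0.0006 -0.0038] turn [-0.01  0.   -0.09]
t 13.25 pos [ 511.44 -196.74  221.2 ] yaw -22.59 zax [ 1.e-04  1.e-04 -1.e+00] F [-0.3  -0.98 -4.39] M [0.03 0.   0.01] w 8.8
shift [ 0.0009 -0.0006 -0.0038] turn [-0.01 -0.   -0.09]
```

View pics/l2.png

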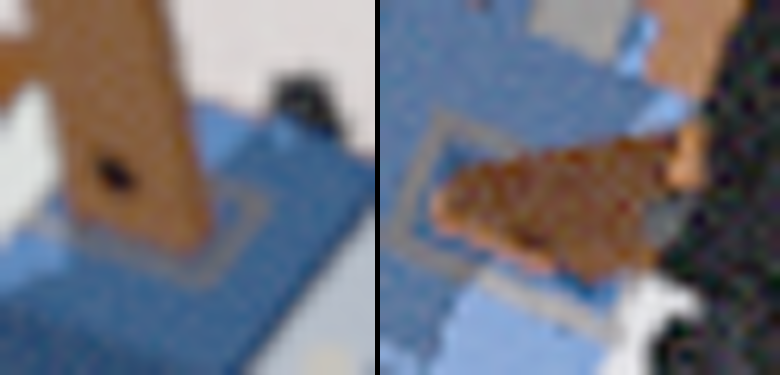

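Emit:
{"api": "move_arm", "payload": {
  "series": [
    [0, 0, 0.001, 0, 0, 0, 255],
    [0, 0, 0.002, 0, 0, 0, 255],
    [0, 0, 0.003, 0, 0, 0, 255],
    [0, 0, 0.004, 0, 0, 0, 255],
    [0, 0, 0.004, 0, 0, 0, 255],
    [0, 0, 0.004, 0, 0, 0, 255]
  ]
}}

```text
time: 13.85
tool_pos: [511.4, -196.7, 217.1]
orientation: [-3.081, 0.615, 0.0]
wrist_force: [-0.7, 0.1, -3.3]
grip_width: 9.4
```

Emit:
{"api": "move_arm", "payload": {
  "series": [
    [0, 0, 0.001, 0, 0, 0, 255],
    [0, 0, 0.002, 0, 0, 0, 255],
    [0, 0, 0.004, 0, 0, 0, 255],
    [0, 0, 0.005, 0, 0, 0, 255],
    [0, 0, 0.005, 0, 0, 0, 255],
    [0, 0, 0.005, 0, 0, 0, 255]
  ]
}}

```text
time: 14.45
tool_pos: [511.4, -196.7, 212.1]
orientation: [-3.081, 0.615, 0.0]
wrist_force: [0.4, -0.8, -3.3]
grip_width: 9.1
```

```bash
python3 look.py l3
```

```text
t 14.45 pos [ 511.37 -196.73  212.14] yaw -22.59 zax [-1.e-04  1.e-04 -1.e+00] F [ 0.37 -0.81 -3.34] M [-0.02  0.04 -0.02] w 9.1
shift [ 0.001  -0.0006 -0.0129] turn [-0.01  0.01 -0.09]
t 15.05 pos [ 511.43 -196.76  212.19] yaw -22.59 zax [ 1.e-04  1.e-04 -1.e+00] F [ 0.54 -0.06 -4.12] M [ 0.02  0.03 -0.02] w 9.2
shift [ 0.0009 -0.0007 -0.0128] turn [-0.01 -0.   -0.09]
```

View pics/l3.png

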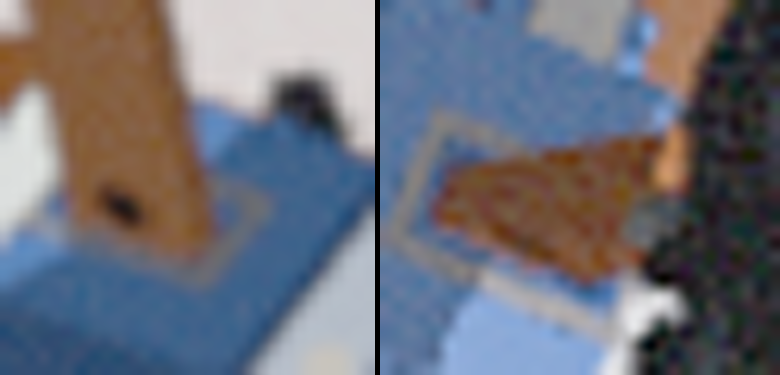

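The bar's lower end is inside the window with no side load. Continuing down.

Emit:
{"api": "move_arm", "payload": {
  "series": [
    [0, 0, 0.002, 0, 0, 0, 255],
    [0, 0, 0.004, 0, 0, 0, 255],
    [0, 0, 0.006, 0, 0, 0, 255],
    [0, 0, 0.008, 0, 0, 0, 255],
    [0, 0, 0.01, 0, 0, 0, 255],
    [0, 0, 0.012, 0, 0, 0, 255],
    [0, 0, 0.014, 0, 0, 0, 255],
    [0, 0, 0.016, 0, 0, 0, 255],
    [0, 0, 0.018, 0, 0, 0, 255],
    [0, 0, 0.02, 0, 0, 0, 255],
    [0, 0, 0.02, 0, 0, 0, 255]
  ]
}}

```text
time: 16.15
tool_pos: [511.2, -196.6, 191.8]
orientation: [-3.08, 0.615, 0.001]
wrist_force: [-0.3, -0.1, -3.6]
grip_width: 9.2
```

```bash
python3 -c "
from h import *
goal(511.4,-196.7,150,-22.5)"
```

```text
t 16.15 pos [ 511.23 -196.64  191.8 ] yaw -22.59 zax [-5.e-04  4.e-04 -1.e+00] F [-0.25 -0.06 -3.61] M [-0.02  0.01 -0.04] w 9.2
shift [0.0002 0.     0.0418] turn [-0.01  0.03 -0.09]
```

Emit:
{"api": "move_arm", "payload": {
  "series": [
    [0, 0, 0.002, 0, 0, 0, 255],
    [0, 0, 0.004, 0, 0, 0, 255],
    [0, 0, 0.006, 0, 0, 0, 255],
    [0, 0, 0.008, 0, 0, 0, 255],
    [0, 0, 0.01, 0, 0, 0, 255],
    [0, 0, 0.012, 0, 0, 0, 255],
    [0, 0, 0.014, 0, 0, 0, 255],
    [0, 0, 0.016, 0, 0, 0, 255],
    [0, 0, 0.018, 0, 0, 0, 255],
    [0, 0, 0.02, 0, 0, 0, 255],
    [0, 0, 0.02, 0, 0, 0, 255]
  ]
}}

```text
time: 17.25
tool_pos: [511.2, -196.6, 171.8]
orientation: [-3.08, 0.615, 0.001]
wrist_force: [0.3, -0.4, -3.8]
grip_width: 9.2
```

Emit:
{"api": "move_arm", "payload": {
  "series": [
    [0, 0, 0.002, 0, 0, 0, 255],
    [0, 0, 0.004, 0, 0, 0, 255],
    [0, 0, 0.006, 0, 0, 0, 255],
    [0, 0, 0.008, 0, 0, 0, 255],
    [0, 0, 0.01, 0, 0, 0, 255],
    [0, 0, 0.012, 0, 0, 0, 255],
    [0, 0, 0.014, 0, 0, 0, 255],
    [0, 0, 0.016, 0, 0, 0, 255],
    [0, 0, 0.018, 0, 0, 0, 255],
    [0, 0, 0.02, 0, 0, 0, 255],
    [0, 0, 0.02, 0, 0, 0, 255],
    [0, 0, 0.02, 0, 0, 0, 255]
  ]
}}

```text
time: 18.45
tool_pos: [511.4, -196.7, 152.1]
orientation: [-3.081, 0.615, 0.0]
wrist_force: [0.0, 0.5, -5.0]
grip_width: 9.0
```

```bash
python3 -c "
from h import *
goal(511.4,-196.7,141.7,-22.5)"
```

```text
t 18.45 pos [ 511.4  -196.72  152.15] yaw -22.59 zax [-0.e+00  1.e-04 -1.e+00] F [ 0.02  0.52 -5.01] M [ 0.03 -0.02  0.03] w 9.0
shift [-0.     -0.      0.0104] turn [-0.01  0.   -0.09]
```

Emit:
{"api": "move_arm", "payload": {
  "series": [
    [0, 0, 0.002, 0, 0, 0, 255],
    [0, 0, 0.004, 0, 0, 0, 255],
    [0, 0, 0.006, 0, 0, 0, 255],
    [0, 0, 0.007, 0, 0, 0, 255],
    [0, 0, 0.008, 0, 0, 0, 255],
    [0, 0, 0.008, 0, 0, 0, 255],
    [0, 0, 0.008, 0, 0, 0, 255]
  ]
}}

```text
time: 19.15
tool_pos: [511.5, -196.7, 144.2]
orientation: [-3.081, 0.615, -0.0]
wrist_force: [-0.1, -0.2, -4.3]
grip_width: 9.1
```

Emit:
{"api": "move_arm", "payload": {
  "series": [
    [0, 0, 0.001, 0, 0, 0, 255],
    [0, 0, 0.001, 0, 0, 0, 255],
    [0, 0, 0.001, 0, 0, 0, 255]
  ]
}}

```text
time: 19.45
tool_pos: [511.4, -196.7, 143.2]
orientation: [-3.081, 0.615, -0.0]
wrist_force: [-0.5, 0.8, -3.7]
grip_width: 8.7
```

Emit:
{"api": "move_arm", "payload": {
  "series": [
    [0, 0, 0.001, 0, 0, 0, 255],
    [0, 0, 0.001, 0, 0, 0, 255],
    [0, 0, 0.001, 0, 0, 0, 255]
  ]
}}

```text
time: 19.75
tool_pos: [511.4, -196.7, 142.1]
orientation: [-3.081, 0.615, 0.0]
wrist_force: [-0.6, -0.5, -4.2]
grip_width: 8.5
```

Emit:
{"api": "move_arm", "payload": {
  "series": [
    [0, 0, 0.001, 0, 0, 0, 255],
    [0, 0, 0.001, 0, 0, 0, 255],
    [0, 0, 0.001, 0, 0, 0, 255]
  ]
}}

```text
time: 20.05
tool_pos: [511.6, -196.8, 141.8]
orientation: [3.081, -0.615, 0.001]
wrist_force: [-2.3, 0.1, 1.7]
grip_width: 8.8
```

Contact made at reported z about 142, as predicted. At half travel I expect the wrist to read about +7.5 N (12 N minus the 4.2 N weight).

Emit:
{"api": "move_arm", "payload": {
  "series": [
    [0, 0, 0.001, 0, 0, 0, 255],
    [0, 0, 0.001, 0, 0, 0, 255],
    [0, 0, 0.001, 0, 0, 0, 255],
    [0, 0, 0.001, 0, 0, 0, 255]
  ]
}}

```text
time: 20.45
tool_pos: [511.6, -196.9, 141.2]
orientation: [3.08, -0.615, 0.002]
wrist_force: [-3.1, -0.2, 5.1]
grip_width: 8.9
```

Emit:
{"api": "move_arm", "payload": {
  "series": [
    [0, 0, 0.001, 0, 0, 0, 255],
    [0, 0, 0.001, 0, 0, 0, 255],
    [0, 0, 0.001, 0, 0, 0, 255],
    [0, 0, 0.001, 0, 0, 0, 255]
  ]
}}

```text
time: 20.85
tool_pos: [511.6, -196.9, 140.4]
orientation: [3.08, -0.615, 0.002]
wrist_force: [-2.8, 1.9, 6.4]
grip_width: 9.0
```

Emit:
{"api": "move_arm", "payload": {
  "series": [
    [0, 0, 0.001, 0, 0, 0, 255],
    [0, 0, 0.001, 0, 0, 0, 255],
    [0, 0, 0.001, 0, 0, 0, 255],
    [0, 0, 0.001, 0, 0, 0, 255]
  ]
}}

```text
time: 21.25
tool_pos: [511.6, -196.8, 139.6]
orientation: [3.08, -0.615, 0.002]
wrist_force: [-3.4, 2.4, 7.4]
grip_width: 8.6
```

Emit:
{"api": "move_arm", "payload": {
  "series": [
    [-0.0007, 0, 0.0005, 0, 0, 0, 255],
    [-0.0007, 0, 0.001, 0, 0, 0, 255],
    [-0.0007, 0, 0.0015, 0, 0, 0, 255],
    [-0.0007, 0, 0.002, 0, 0, 0, 255],
    [-0.0007, 0, 0.002, 0, 0, 0, 255],
    [-0.0007, 0, 0.002, 0, 0, 0, 255]
  ]
}}

```text
time: 21.85
tool_pos: [511.7, -196.9, 137.8]
orientation: [3.08, -0.615, 0.004]
wrist_force: [-2.1, 1.0, 6.6]
grip_width: 9.3
```

```bash
python3 look.py l4
```

```text
t 21.85 pos [ 511.66 -196.89  137.76] yaw -22.59 zax [ 0.0024 -0.0012 -1.    ] F [-2.08  1.03  6.61] M [ 0.29  0.56 -0.01] w 9.3
shift [ 0.0009 -0.0007 -0.0872] turn [ 0.01 -0.15 -0.09]
t 22.45 pos [ 511.64 -196.9   137.75] yaw -22.59 zax [ 0.0024 -0.0011 -1.    ] F [-2.18  1.92  6.59] M [0.28 0.53 0.  ] w 9.0
shift [ 0.0009 -0.0007 -0.0872] turn [ 0.01 -0.15 -0.09]
```

View pics/l4.png

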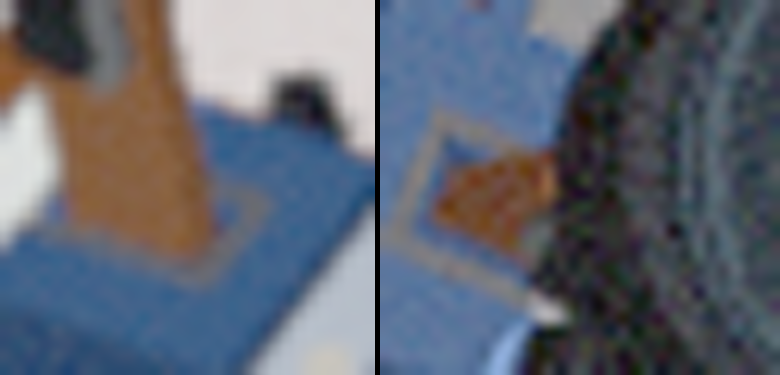

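Emit:
{"api": "move_arm", "payload": {
  "series": [
    [-0.0005, 0, 0.0005, 0, 0, 0, 255],
    [-0.0005, 0, 0.001, 0, 0, 0, 255],
    [-0.0005, 0, 0.0015, 0, 0, 0, 255],
    [-0.0005, 0, 0.002, 0, 0, 0, 255],
    [-0.0005, 0, 0.002, 0, 0, 0, 255],
    [-0.0005, 0, 0.002, 0, 0, 0, 255],
    [-0.0005, 0, 0.002, 0, 0, 0, 255]
  ]
}}

```text
time: 23.15
tool_pos: [511.6, -196.9, 136.0]
orientation: [3.08, -0.615, 0.006]
wrist_force: [-1.4, 0.1, 6.5]
grip_width: 8.8
```

```bash
python3 - <<'E'
from h import *
F=[]
for i in range(8):
    ctrl.snapshot('scene'); o=ctrl.observe(); F.append(np.r_[o['wrist_force'],o['tool_pos'],o['grip_width']])
print(np.mean(F,0).round(2)); goal(512.5,-196.5,135.5,-22.5)
s=snap('scene','s9')
a=cv2.resize(np.clip((s['color'][90:230,180:300,::-1]/255.)**.5*255,0,255).astype(np.uint8),None,fx=4,fy=4,interpolation=cv2.INTER_CUBIC)
cv2.imwrite('pics/cf.png',a)
E
```

```text
[  -1.35    1.1     7.27  511.63 -196.89  136.01    9.07]
t 23.55 pos [ 511.61 -196.89  136.02] yaw -22.59 zax [ 0.0033 -0.0015 -1.    ] F [-1.88  1.03  7.9 ] M [0.3  0.47 0.01] w 9.2
shift [ 0.0007 -0.0007  0.0005] turn [ 0.01 -0.21 -0.09]
```

View pics/cf.png

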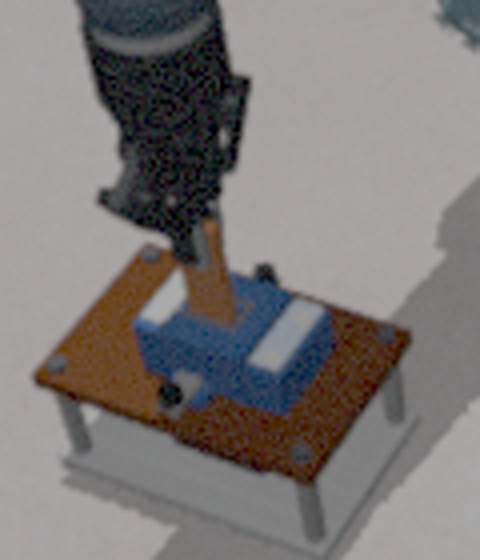

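Travel is 5.3–5.9 mm from position and about 5.6 mm from force (7.3 + 4.1 ≈ 11.4 N). The two agree, so the bar hasn't slipped. Handing in.

```bash
python3 -c "
from h import *
print(ctrl.job_done()); goal(512.5,-196.5,136,-22.5)"
```

```text
the job is handed in; nothing more can be done
None
the job is handed in; nothing more can be done
```

I took the 30 mm copper bar from the middle slot of the rack and threaded it upright through the blue transformer's window. It is pressed on the spring contact and still gripped. I handed the job in at about 23.6 s.

**Last checks:**
- **Contact travel:** about 5.3–5.9 mm of the 12 mm by position and about 5.6 mm by force (about 11.4 N on the contact).
- **Alignment:** tool tilt was under 0.004 rad. The reported TCP was about 1 mm from the measured window axis.
- **Grip and side load:** the gripper opening read 9 mm on the bar. Net side force was about 2 N, after peaking near 4 N while pressing down.
- **Other items:** I kept clear of the other bars, the spare transformer, the multimeter and the green look-alikes, and felt no contact with any of them. I did not measure their positions again at the end.

**Disagreement:** in the pictures the finger tips stood about 35 mm higher than the reported TCP. I chose a grasp height that was safe either way. The contact was then felt at the height worked out from the grasp (reported z about 142 mm).

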